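Tip the rinsed tube block onto the drying rack

ROBOT

A 6-joint arm with a two-finger parallel gripper is mounted at the origin on the work surface. World frame = base frame: x ahead of the robot, y to its left, z up, the work surface at z = 0. Lengths are in m, angles in rad, forces in N, time in s.
With the tool pointing down it reaches from about 0.375 to 0.75 m from the base axis. Payload 9 kg.
Tool frame: the origin (TCP) lies at the very end of the fingers, on their centre line; the grasp point (between the pads) lies 19 mm behind it (arm.tcp_to_grasp is the distance from the TCP to the grasp point, in m); z points along the fingers, y is the direction in which the jaws open and shut (so a half turn about z gives the same grasp; the last joint's range is limited). The gripper opens to 85 mm and grips with 20 to 120 N. Pads are 22 mm wide; open, the fingers measure 114 mm over their backs; the gripper's body (76 mm by 85 mm) begins 54 mm behind the grasp point. The pads swing forward as they close: fully open they stand 13 mm farther back than shut.
Start: joints at [-1.516, 0.104, 0.097, 1.564, 0, 1.353], TCP at [0.162, -0.578, 0.231] pointing down, gripper open.
Joint ranges: [-2.99, 2.99], [-0.84, 1.86], [-1.1, 1.16], [-1.84, 2.11], [-1.51, 1.56], [-3.14, 3.14]. Speed limits (rad/s): [2.22, 2.22, 2.57, 3.14, 3.14, 3.14].

INTERFACE

Orientations are given as [roll, pitch, yaw] about the fixed x, y, z axes, in that order (R = Rz(yaw) Ry(pitch) Rx(roll)).
In Python, from bench import monitor, imaging, order, find_in, arm gives the robot as it stands.
- The arm moves only by the tool apply_moves, never from a script. Its argument "commands" is a list of rows, each a list of 3 entries, a list of its own where there are three numbers: the shift along the tool's x, y, z in mm, then the turn, a rotation vector about the tool's x, y, z in degrees, then the closure, from 0 (fully open) to 1 (shut). In form: [[[tx, ty, tz], [wx, wy, wz], jaw], ...]. A call has 1 to 20 rows; each row shifts and turns the commanded pose from where the row before left it, along the tool's axes as they then stand; what a row does not reach is not made up. A row lasts 1/12 s, in which the tool goes at most 41.7 mm and 7.16 degrees, less where a joint would pass 70% of its speed; a pose out of reach is approached as far as the arm can. A call is refused whole if a number of a shift passes 41.7 or a number of a turn 7.16, either way. A call with a gripper value outside its range is refused whole. The fingers move at their own pace and stop on an object; the grip force is fixed at half the most. Time passes only in rows, so rows that do not move let the fingers close. It gives the time, the measured TCP pose, the force and the opening at its end, in the units of the state.
- monitor.get_state(): the state, without advancing time (a new reading comes with each control period).
- imaging.snapshot(name): name is "scene" or "top" or "wrist"; returns a dict with "pixels" (420x560x3 uint8, red, green, blue), "z_map" (420x560 float32, m along the optical axis (not along the pixel's ray), 0 where there is no reading), "fx", "fy", "cx", "cy" (pixels), "R" (3x3) and "t" (3): a world point X has camera coordinates R X + t; the wrist camera has in their place "tool_from_camera" (4x4, takes a point from camera to tool coordinates, whose origin is the TCP and whose axes are the flange's). Camera axes: x right, y down, z forward; pixel columns grow to the right and rows downward; lengths in m; the calibration is good to about 2 mm. The wrist camera is an equidistant fisheye: a pixel r from the principal point sees the ray r / f radians off the axis. A picture is of the moment at which its call begins: read the wrist's pose just before it.
- order.finish_job(): hands the job in, once; it reports no verdict.
Trained networks look in a picture, given as the dict that the camera call returned (one of the last four; its "shot" number tells which), for a name from the list of things; names that differ only in an ending like _2 or _b are one class to them, and where a whole thing is asked for, a point or a joint stands for the part that bears it (a point fixed in the world has none). Each returns a list of dicts, best first, with "conf" (0 to 1); they miss things now and then, are a little off and sometimes report something else, mostly with a low value. They report only what shows in the picture. A call takes as long as a camera call. They do not tell look-alikes from the thing itself.
- find_in(query, picture): "point" ([column, row] in pixels, amid what is visible of it).
The state is a dict: "time": time; "joints": joint angles; "qvel": joint speeds; "tau": joint torques, N m; "tcp_pos": TCP position; "eef_rot": TCP orientation; "force": force on the tool from outside, world axes, zero at the start; "ft_torque": the same for the moment, N m; "finger_gap": finger opening in m.
Only numpy, scipy, OpenCV 4.12 (cv2) and the standard library are available. Lean on these libraries where they do the work, as an engineer would, in place of code of your own. Each camera call takes 0.05 s, during which the arm holds its last target.

TASK

The blue tube block has been rinsed and must dry lying on its side. Slide it forward along the bench, still upright, until its front face is flush against the front edge of the white drying rack, then push its upper part away from the robot so that it tips over that edge and lies flat on the rack, squarely, wells facing away from the robot. Do not lift it, and leave the silver and the black block standing where they are.

Things in the scene. Friction and masses are not known exactly. Their poses are not given: they have to be found in the camera images.
- blue_block: Block to tip: blue metal, 6 wells in top, 50 deep (x) x 64 wide (y) x 80 mm high, 0.4-0.6 kg, upright on the bench 25-50 mm short of the rack. Origin: centre of underside; +z out of the wells face, +x out of the face toward the rack. Slides pushed below 25 mm height (2-6 N); against the rack edge it tips pushed at 60-75 mm height, falls by itself past 42 deg (30-40 mm of push). Lying: 62 mm high.
- silver_block: Bystander, must stay: plain silver aluminium tube block of the same size, with twelve small wells, upright on the bench in one of the three places in front of the rack. Origin: centre of its underside, z up.
- black_block: Bystander, must stay: black tube block of the same size, with two large wells, upright on the bench in one of the three places in front of the rack. Origin: centre of its underside, z up.
- rack: White drying rack, steel front edge, fixed: solid flat deck 200 deep (x) x 520 wide (y), top 12 mm above the bench, 22 mm high lip at its back. The 12 mm step of the front edge is the fence to tip over. Origin: bench level, middle of the front edge; +x away from the robot over the deck, y along the edge. Three blocks stand before it, 135 mm apart in y, within 0.12 rad of its yaw; deck ahead clear.
There are look-alikes about, which are no part of the job. Several things look just like the blue_block: the one meant starts farthest to the robot's left.

How it is judged:
By the outcome, as a careful person would: the job done as asked, in the order asked, and still so for the second after the job is handed in, with the robot touching nothing.
It also fails if it takes over 34 s, if anything falls off the work surface, if the arm or the gripper's body presses on something with over 40 N, if the wrist force passes 120 N, or if a joint passes its speed limit or range.

## Working session

There is one attempt and no reset: what is moved stays moved. The work goes in short steps, Python scripts to look and compute and a tool call to move; the robot and the scene stay as the last step left them, time stands still between calls to the robot, and variables do not carry over. Pictures are saved under pics/ and viewed, and the job is handed in when it is done.

Besides the shell and the picture viewer there is one more tool, called after ">>>" as name(argument=value, ...), one argument or row to a line, values as JSON. apply_moves: Moves the arm, as the interface text tells. Its arguments: {"type":"object","properties":{"commands":{"type":"array","items":{"type":"array"}}},"required":["commands"]}

```bash
ls; mkdir -p pics; python3 - <<'E'
from bench import monitor, imaging, order, find_in, arm
import cv2,numpy as np,pickle
s=monitor.get_state();print(s)
for n in ("scene","top"):
    p=imaging.snapshot(n);pickle.dump(p,open(n+'.pkl','wb'))
    cv2.imwrite(f'pics/{n}0.png',p['pixels'][:,:,::-1])
    for q in ("blue_block","silver_block","black_block","rack"):
        print(n,q,find_in(q,p))
print(monitor.get_state()['time'])
E
```

```text
pics
{'time': 0.0, 'joints': array([-1.51570147e+00,  1.04702603e-01,  9.64809767e-02,  1.56393664e+00,
        3.79607826e-06,  1.35311027e+00]), 'qvel': array([-0.00104244,  0.00088342, -0.00068498, -0.00136696, -0.00017353,
        0.0007811 ]), 'tau': array([-4.01667703e-04, -5.56930232e+01,  5.03648472e+01,  1.70271745e-02,
       -3.35388650e-04, -2.60343427e-07]), 'tcp_pos': array([ 0.16164532, -0.57745849,  0.23052686]), 'eef_rot': array([-3.14026368e+00, -2.97845249e-04,  2.72780711e-01]), 'force': array([ 0.17567396,  0.05649408, -0.37951821]), 'ft_torque': array([-0.02980284,  0.01382335, -0.01347757]), 'finger_gap': 0.08544596272797952}
scene blue_block [{'point': [147.3, 217.2], 'conf': 0.95}, {'point': [135.8, 268.4], 'conf': 0.94}, {'point': [218.8, 254.7], 'conf': 0.59}]
scene silver_block [{'point': [291.4, 234.2], 'conf': 0.61}, {'point': [358.2, 218.1], 'conf': 0.51}]
scene black_block [{'point': [360.7, 220.3], 'conf': 0.98}]
scene rack [{'point': [303.8, 326.3], 'conf': 0.77}]
top blue_block [{'point': [389.1, 269.0], 'conf': 0.86}, {'point': [352.6, 204.9], 'conf': 0.68}, {'point': [407.8, 223.3], 'conf': 0.57}]
top silver_block [{'point': [283.5, 198.6], 'conf': 0.83}]
top black_block [{'point': [224.3, 183.6], 'conf': 0.9}]
top rack [{'point': [301.4, 120.5], 'conf': 0.83}]
0.5
```

View pics/scene0.png

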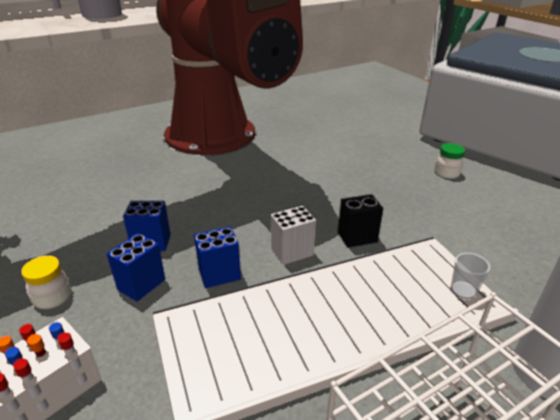

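View pics/top0.png

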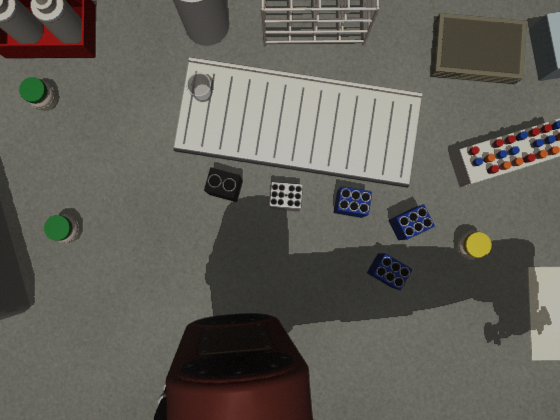

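```bash
cat > h.py <<'E'
import numpy as np,cv2
def cloud(p):
    z=p['z_map'];v,u=np.mgrid[:z.shape[0],:z.shape[1]]
    C=np.stack([(u-p['cx'])/p['fx']*z,(v-p['cy'])/p['fy']*z,z],-1)
    W=(C-p['t'])@p['R']
    W[z<=0]=np.nan
    return W
def blueblock(W,px,x0,y0,h=(.07,.09),r=.06):
    m=(np.hypot(W[...,0]-x0,W[...,1]-y0)<r)&(W[...,2]>h[0])&(W[...,2]<h[1])
    return m
E
python3 - <<'E'
import pickle;from h import *
for n,pts in (('top',[(389,269),(353,203),(408,222),(284,195),(224,183)]),('scene',[(147,217),(136,268),(219,255),(293,234),(360,220)])):
    p=pickle.load(open(n+'.pkl','rb'));W=cloud(p)
    print(n,'cam',-p['R'].T@p['t'],p['fx'])
    for c,r in pts:
        w=W[r-2:r+3,c-2:c+3].reshape(-1,3);print(c,r,np.nanmedian(w,0).round(3))
p=pickle.load(open('top.pkl','rb'));W=cloud(p)
for c,r in [(353,203),(408,222),(284,195),(224,183)]:
    w=W[r,c];m=(np.hypot(W[...,0]-w[0],W[...,1]-w[1])<.062)&(W[...,2]>.065)&(W[...,2]<.095)
    q=W[m];rect=cv2.minAreaRect((q[:,:2]*1000).astype(np.float32));print(c,r,len(q),np.median(q[:,2]).round(4),rect, )
# rack deck
m=(abs(W[...,2]-.012)<.005);px=p['pixels'].astype(int);m&=(px.min(-1)>130)
m[:50]=0;m[190:]=0;m[:,:170]=0;m[:,425:]=0
q=W[m];rect=cv2.minAreaRect((q[:,:2]*1000).astype(np.float32));print(len(q),np.median(q[:,2]),rect,cv2.boxPoints(rect))
for v,u in [(148,175),(185,409),(95,421),(59,189)]:print(u,v,W[v-4:v+5:4,u-4:u+5:4].reshape(-1,3).round(3).tolist())
E
```

```text
top cam [ 0.42794534 -0.05824419  1.11974277] 511.345391745601
389 269 [ 0.391 -0.281  0.08 ]
353 203 [ 0.526 -0.211  0.08 ]
408 222 [ 0.486 -0.322  0.081]
284 195 [ 0.543 -0.07   0.081]
224 183 [0.569 0.053 0.08 ]
scene cam [ 1.07306782 -0.41712299  0.53086596] 445.69369033294345
147 217 [ 0.413 -0.291  0.077]
136 268 [ 0.518 -0.343  0.063]
219 255 [ 0.556 -0.22   0.064]
293 234 [ 0.568 -0.087  0.063]
360 220 [0.592 0.04  0.06 ]
353 203 788 0.0806 ((531.275146484375, -213.61932373046875), (64.09663391113281, 50.291648864746094), 79.60498809814453)
408 222 814 0.0804 ((487.2949523925781, -337.0337829589844), (49.91559600830078, 65.75981140136719), 25.19026756286621)
284 195 778 0.0806 ((543.5904541015625, -73.69542694091797), (63.88639450073242, 50.43309020996094), 84.93558502197266)
224 183 787 0.0806 ((570.0586547851562, 56.92671203613281), (64.217529296875, 50.163055419921875), 74.55240631103516)
17881 0.012521486517297472 ((715.0186157226562, -102.8477783203125), (521.5335693359375, 202.7633056640625), 80.75569152832031) [[ 573.0629  -343.9414 ]
 [ 773.1928  -376.51422]
 [ 856.97
[... 216 characters left out ...]
5, 0.17, -0.001], [0.649, 0.161, -0.0]]
409 185 [[0.58, -0.336, 0.01], [0.579, -0.343, 0.013], [0.581, -0.355, 0.001], [0.57, -0.335, 0.013], [0.572, -0.347, -0.003], [0.572, -0.355, 0.002], [0.563, -0.337, 0.002], [0.563, -0.347, -0.001], [0.563, -0.355, -0.0]]
421 95 [[0.782, -0.369, 0.002], [0.782, -0.378, 0.001], [0.783, -0.388, -0.001], [0.768, -0.364, 0.02], [0.767, -0.372, 0.021], [0.774, -0.387, -0.0], [0.762, -0.366, 0.011], [0.765, -0.379, -0.002], [0.765, -0.387, -0.001]]
189 59 [[0.868, 0.148, 0.002], [0.87, 0.14, -0.003], [0.87, 0.131, -0.003], [0.858, 0.148, 0.004], [0.852, 0.136, 0.02], [0.853, 0.128, 0.017], [0.849, 0.148, 0.004], [0.847, 0.137, 0.011], [0.846, 0.128, 0.013]]
```

>>> apply_moves(
  commands=[
    [[24.5,-17.5,0],[0,0,0],0.5],
    [[24.5,-17.5,0],[0,0,0],0.5],
    [[24.5,-17.5,0],[0,0,0],0.5],
    [[24.5,-17.5,0],[0,0,0],0.5],
    [[24.5,-17.5,0],[0,0,0],0.5],
    [[24.5,-17.5,0],[0,0,0],0.5],
    [[24.5,-17.5,0],[0,0,0],0.5],
    [[24.5,-17.5,0],[0,0,0],0.5],
    [[24.5,-17.5,0],[0,0,0],0.5],
    [[24.5,-17.5,0],[0,0,0],0.5],
    [[24.5,-17.5,0],[0,0,0],0.5],
    [[24.5,-17.5,0],[0,0,0],0.5],
    [[24.5,-17.5,0],[0,0,0],0.5],
    [[24.5,-17.5,0],[0,0,0],0.5],
    [[24.5,-17.5,0],[0,0,0],0.5],
    [[24.5,-17.5,0],[0,0,0],0.5],
    [[0,0,0],[0,0,-7],0.5],
    [[0,0,0],[0,0,-7],0.5],
    [[0,0,0],[0,0,-7],0.5],
    [[0,0,0],[0,0,-7],0.5],
  ],
)

```text
time: 2.17
tcp_pos: [0.4639, -0.2023, 0.2313]
eef_rot: [3.141, 0.0, 0.768]
force: [0.0, 0.1, -0.1]
finger_gap: 0.0427
```

>>> apply_moves(
  commands=[
    [[0,0,0],[0,0,-7],0.5],
    [[0,0,0],[0,0,-7],0.5],
    [[0,0,0],[0,0,-7],0.5],
    [[0,0,0],[0,0,-7],0.5],
    [[0,0,0],[0,0,-7],0.5],
    [[0,0,0],[0,0,-7],0.5],
    [[0,0,0],[0,0,-7],0.5],
    [[0,0,0],[0,0,-7],0.5],
    [[0,0,0],[0,0,-7],0.5],
    [[0,0,0],[0,0,-7],0.5],
    [[0,0,0],[0,0,-7],0.5],
    [[0,0,0],[0,0,-7],0.5],
    [[0,0,0],[0,0,-7],0.5],
    [[0,0,0],[0,0,-7],0.5],
    [[0,0,0],[0,0,-7],0.5],
    [[0,0,0],[0,0,-7],0.5],
    [[0,0,0],[0,0,-7],0.5],
    [[0,0,0],[0,0,-7],0.5],
    [[0,0,0],[0,0,-1],0.5],
    [[0,0,0],[0,0,0],0.5],
  ],
)

```text
time: 3.83
tcp_pos: [0.4637, -0.2026, 0.2314]
eef_rot: [-3.141, 0.0, 2.976]
force: [0.0, 0.2, -0.4]
finger_gap: 0.0425
```

```bash
cat >> h.py <<'E'
O=np.array([614.95,-86.56]);A=-0.1614
X=np.array([np.cos(A),np.sin(A)]);Y=np.array([-np.sin(A),np.cos(A)])
def rf(w): d=np.asarray(w)[...,:2]*1000-O; return np.stack([d@X,d@Y],-1)
E
python3 - <<'E'
from bench import monitor, imaging
import cv2;from h import *
s=monitor.get_state();print(s['time'],s['joints'].round(3),s['tcp_pos'].round(4),s['eef_rot'].round(4),s['finger_gap'],rf(s['tcp_pos']))
p=imaging.snapshot('wrist');print(np.round(p['tool_from_camera'],3))
cv2.imwrite('pics/w1.png',p['pixels'][:,:,::-1])
E
```

```text
3.8333 [-0.671 -0.183 -0.183  1.571 -0.    -0.505] [ 0.4637 -0.2026  0.2314] [-3.1414e+00  1.0000e-04  2.9758e+00] 0.04252743374659681 [-130.62064204 -138.82430518]
[[ 0.001 -0.945 -0.328  0.085]
 [ 1.     0.001  0.    -0.   ]
 [-0.    -0.328  0.945 -0.143]
 [ 0.     0.     0.     1.   ]]
```

View pics/w1.png

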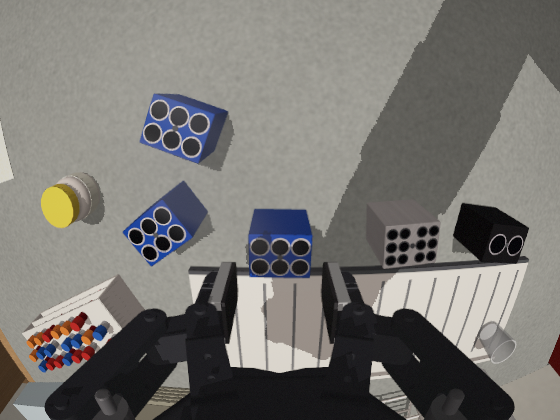

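```bash
python3 - <<'E'
import pickle;from h import *
p=pickle.load(open('top.pkl','rb'));W=cloud(p)
for c,r in [(389,269),(353,203),(408,222)]:
    w=W[r,c];m=(np.hypot(W[...,0]-w[0],W[...,1]-w[1])<.062)&(W[...,2]>.065)&(W[...,2]<.095)
    q=rf(W[m]);rect=cv2.minAreaRect(q.astype(np.float32));print(rect,cv2.boxPoints(rect).round(1).tolist())
E
```

```text
((-193.3498077392578, -235.71876525878906), (64.97811126708984, 49.97946548461914), 68.66777038574219) [[-228.39999389648438, -256.8999938964844], [-181.89999389648438, -275.1000061035156], [-158.3000030517578, -214.5], [-204.8000030517578, -196.39999389648438]]
((-62.168968200683594, -138.85455322265625), (64.09664154052734, 50.29164505004883), 88.85254669189453) [[-88.0, -170.39999389648438], [-37.70000076293945, -171.39999389648438], [-36.400001525878906, -107.30000305175781], [-86.69999694824219, -106.30000305175781]]
((-85.74481201171875, -267.732666015625), (49.91558837890625, 65.759765625), 34.437782287597656) [[-124.9000015258789, -254.6999969482422], [-87.69999694824219, -309.0], [-46.599998474121094, -280.70001220703125], [-83.80000305175781, -226.5]]
```

>>> apply_moves(
  commands=[
    [[0,0,27.5],[0,0,-0.25],0.5],
    [[0,0,27.5],[0,0,0],0.5],
    [[0,0,27.5],[0,0,0],0.5],
    [[0,0,27.5],[0,0,0],0.5],
    [[0,0,27.5],[0,0,0],0.5],
    [[0,0,27.5],[0,0,0],0.5],
    [[0,0,27.5],[0,0,0],0.5],
    [[0,0,27],[0,0,0],0.5],
    [[0,0,0],[0,-5,0],0.5],
    [[0,0,0],[0,-5,0],0.5],
    [[0,0,0],[0,0,0],0.5],
    [[0,0,0],[0,0,0],0.5],
  ],
)

```text
time: 4.88
tcp_pos: [0.463, -0.2026, 0.0121]
eef_rot: [-3.141, 0.174, 2.979]
force: [0.1, -0.2, 0.2]
finger_gap: 0.0427
```

```bash
python3 - <<'E'
from bench import monitor, imaging
import cv2;from h import *
from scipy.spatial.transform import Rotation as Ro
s=monitor.get_state();print(s['time'],s['joints'].round(3),s['tcp_pos'].round(4),s['eef_rot'].round(4),s['finger_gap'],rf(s['tcp_pos']),s['force'])
print(Ro.from_euler('xyz',s['eef_rot']).as_matrix().round(3))
p=imaging.snapshot('scene')
cv2.imwrite('pics/s2.png',p['pixels'][:,:,::-1])
E
```

```text
4.8833 [-0.73  -0.335 -0.724  1.035  0.093 -0.56 ] [ 0.463  -0.2026  0.0121] [-3.1412  0.1736  2.9791] 0.0426510385140834 [-131.28078976 -138.99014372] [ 0.13063673 -0.1769578   0.22068582]
[[-0.972  0.162  0.17 ]
 [ 0.159  0.987 -0.028]
 [-0.173 -0.    -0.985]]
```

View pics/s2.png

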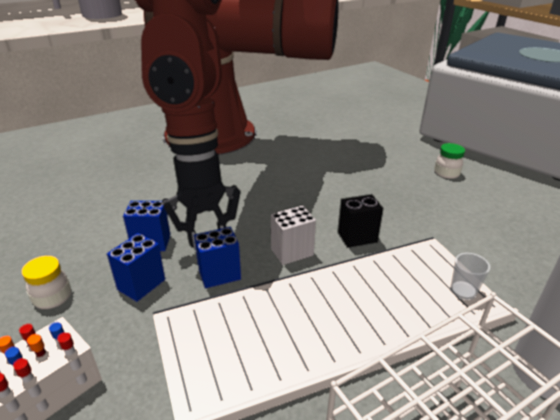

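>>> apply_moves(
  commands=[
    [[-7.9,0,1.4],[0,0,0],0.5],
    [[-7.9,0,1.4],[0,0,0],0.5],
    [[-5.9,0,1.0],[0,0,0],0.5],
    [[-3,0,0.5],[0,0,0],0.5],
    [[-2,0,0.35],[0,0,0],0.5],
    [[-2,0,0.35],[0,0,0],0.5],
    [[-2,0,0.35],[0,0,0],0.5],
    [[-2,0,0.35],[0,0,0],0.5],
    [[-2,0,0.35],[0,0,0],0.5],
    [[-2,0,0.35],[0,0,0],0.5],
    [[-2,0,0.35],[0,0,0],0.5],
    [[-2,0,0.35],[0,0,0],0.5],
  ],
)

```text
time: 5.93
tcp_pos: [0.5044, -0.209, 0.0117]
eef_rot: [3.141, 0.174, 2.982]
force: [-3.8, 0.2, 1.0]
finger_gap: 0.0426
```

```bash
cat > look.py <<'E'
import sys
from bench import monitor, imaging
import cv2;from h import *
s=monitor.get_state();print(s['time'],s['tcp_pos'].round(4),s['eef_rot'].round(4),rf(s['tcp_pos']),s['force'].round(1))
n=sys.argv[1]
p=imaging.snapshot('scene');cv2.imwrite(f'pics/s{n}.png',p['pixels'][150:350,60:420,::-1].repeat(2,0).repeat(2,1))
W=cloud(p);px=p['pixels'].astype(int)
R=np.full(W.shape,np.nan);r=rf(W);
blue=(px[...,2]>px[...,0]+40)
def stat(nm,m):
    if m.sum()>20:
        q=r[m].astype(np.float32);print(nm,m.sum(),[tuple(np.round(a,1)) if hasattr(a,'__len__') else round(a,1) for a in cv2.minAreaRect(q)])
y=r[...,1];x=r[...,0]
near=(abs(y+139)<45)&(x>-110)&(x<110)
# front face
f=near&blue&(W[...,2]>.02)&(W[...,2]<.07)&(x<60)
if f.sum()>20:
    c=np.polyfit(y[f],x[f],1);print('front px',f.sum(),'x med',np.median(x[f]),'yaw deg',-np.degrees(np.arctan(c[0])),'y',np.percentile(y[f],[1,99]))
    z=W[...,2][f];print('x vs z slope',np.polyfit(z*1000,x[f],1)[0])
stat('top>74',near&(W[...,2]>.074)&(W[...,2]<.086)&(px.max(-1)<256))
E
python3 look.py 3
```

```text
5.9333 [ 0.5044 -0.209   0.0117] [3.1415 0.174  2.9822] [ -89.43673462 -138.65620434] [-3.8  0.2  1. ]
front px 983 x med -28.81007457272641 yaw deg -8.033896845263476 y [-170.45212699 -107.84934011]
x vs z slope -0.024568819101306868
top>74 1005 [(np.float64(-63.5), np.float64(-144.4)), (np.float64(87.4), np.float64(81.2)), 77.7]
```

View pics/s3.png

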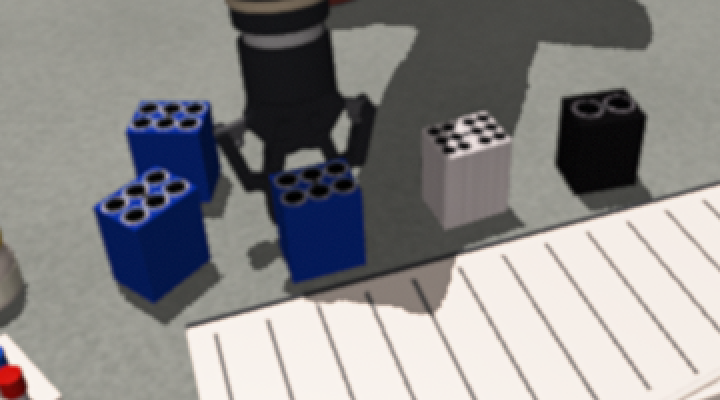

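>>> apply_moves(
  commands=[
    [[-3,0,0.52],[0,0,0],0.5],
    [[-3,0,0.52],[0,0,0],0.5],
    [[-3,0,0.52],[0,0,0],0.5],
    [[-3,0,0.52],[0,0,0],0.5],
    [[-3,0,0.52],[0,0,0],0.5],
    [[-3,0,0.52],[0,0,0],0.5],
    [[-2,0,0.35],[0,0,0],0.5],
    [[-2,0,0.35],[0,0,0],0.5],
    [[-1,0,0.2],[0,0,0],0.5],
    [[-1,0,0.2],[0,0,0],0.5],
  ],
)

```text
time: 6.82
tcp_pos: [0.5278, -0.2127, 0.0116]
eef_rot: [3.142, 0.172, 2.982]
force: [-14.1, 3.4, 8.1]
finger_gap: 0.0427
```

```bash
python3 look.py 4
```

```text
6.8167 [ 0.5278 -0.2127  0.0116] [3.1416 0.1723 2.9822] [ -65.78468329 -138.54703318] [-14.1   3.4   8.1]
front px 1022 x med -5.341673985262055 yaw deg -8.341744780983484 y [-170.39934779 -107.43874667]
x vs z slope -0.013294045261480803
top>74 1082 [(np.float64(-44.4), np.float64(-141.6)), (np.float64(88.4), np.float64(89.7)), 83.1]
```

```bash
python3 - <<'E'
from bench import monitor, imaging
import cv2,pickle;from h import *
print(monitor.get_state()['force'])
p=imaging.snapshot('top');pickle.dump(p,open('top2.pkl','wb'))
W=cloud(p);r=rf(W);px=p['pixels'].astype(int)
cv2.imwrite('pics/t5.png',cv2.resize(p['pixels'][120:260,280:440,::-1],None,fx=4,fy=4,interpolation=cv2.INTER_CUBIC))
x,y=r[...,0],r[...,1]
m=(abs(y+139)<40)&(abs(W[...,2]-.080)<.006)&(x>-70)&(x<20)
q=r[m];print(m.sum(),cv2.minAreaRect(q.astype(np.float32)))
for y0 in range(-170,-106,8):
    b=m&(abs(y-y0)<3)
    d=(abs(y-y0)<3)&(abs(W[...,2]-.0125)<.004)&(x>-40)&(x<40)
    print(y0,x[b].max().round(1),x[d].min().round(1))
for y0 in range(-250,-180,8):
    d=(abs(y-y0)<3)&(abs(W[...,2]-.0125)<.004)&(x>-40)&(x<40); print(y0,x[d].min().round(1))
p=pickle.load(open('top.pkl','rb'));W=cloud(p);r=rf(W);x,y=r[...,0],r[...,1]
for y0 in range(-240,150,20):
    d=(abs(y-y0)<3)&(abs(W[...,2]-.0125)<.004)&(x>-40)&(x<40); print(y0,np.sort(x[d])[:3].round(1))
E
python3 - <<'E'
import cv2
a=cv2.imread('pics/s4.png');cv2.imwrite('pics/s4c.png',cv2.resize(a[100:350,200:500],None,fx=2.4,fy=2.4))
E
```

```text
[-10.38357649   2.80317471   5.31219472]
427 ((-36.15848922729492, -134.24403381347656), (56.212806701660156, 61.26392364501953), 88.9503402709961)Traceback (most recent call last):
  File "<stdin>", line 13, in <module>
    return umr_maximum(a, axis, None, out, keepdims, initial, where)
ValueError: zero-size array to reduction operation maximum which has no identity
```

View pics/t5.png

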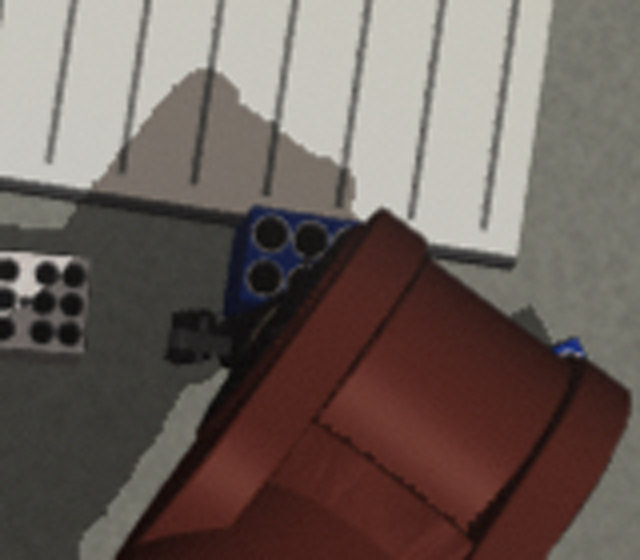

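View pics/s4c.png

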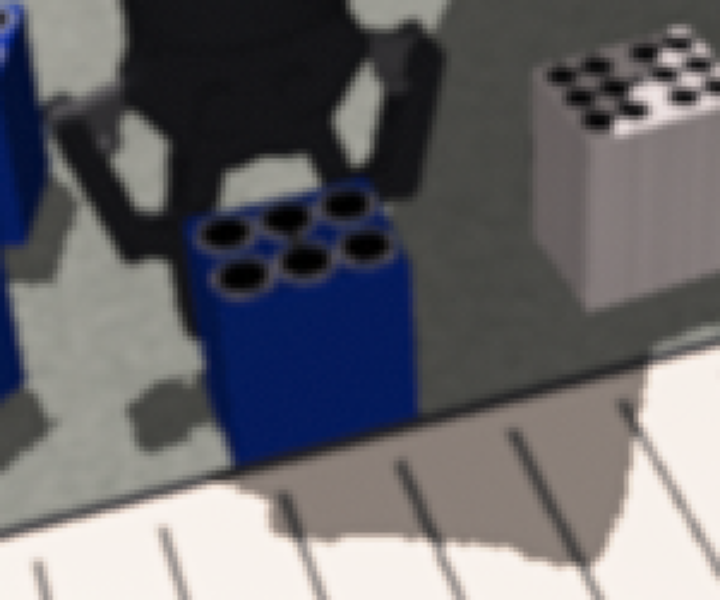

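>>> apply_moves(
  commands=[
    [[-1,0,0.2],[0,0,0],0.5],
    [[0,0,0],[0,0,0],0.5],
  ],
)

```text
time: 7.08
tcp_pos: [0.5278, -0.2127, 0.0116]
eef_rot: [3.142, 0.17, 2.982]
force: [-16.0, 3.0, 9.3]
finger_gap: 0.0429
```

>>> apply_moves(
  commands=[
    [[5,0,-0.9],[0,0,0],0.5],
    [[8,0,-1.4],[0,0,0],0.5],
    [[-3,0,-17],[0,0,0],0.5],
    [[-3,0,-17],[0,0,0],0.5],
    [[-3,0,-17],[0,0,0],0.5],
    [[0,0,0],[0,0,0],0.5],
  ],
)

```text
time: 7.58
tcp_pos: [0.519, -0.2127, 0.0681]
eef_rot: [-3.139, 0.181, 2.983]
force: [-0.1, -0.2, 0.9]
finger_gap: 0.0428
```

```bash
python3 look.py 6
```

```text
7.5833 [ 0.519  -0.2127  0.0681] [-3.1386  0.1811  2.9832] [ -74.38644473 -139.95498416] [-0.1 -0.2  0.9]
front px 994 x med -5.390350360164107 yaw deg -5.793466778740837 y [-170.35737419 -107.26377669]
x vs z slope -0.0005755481762073088
top>74 1053 [(np.float64(-44.0), np.float64(-138.9)), (np.float64(85.5), np.float64(68.9)), 3.9]
```

View pics/s6.png

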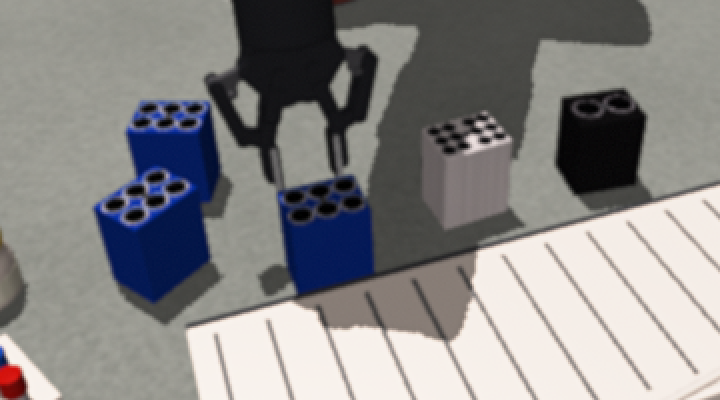

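>>> apply_moves(
  commands=[
    [[1.4,0,7],[0,0,0],0.5],
    [[0,0,0],[0,0,0],0.5],
  ],
)

```text
time: 7.8
tcp_pos: [0.5156, -0.2104, 0.0542]
eef_rot: [3.14, 0.173, 2.982]
force: [-0.4, 0.2, -1.2]
finger_gap: 0.0426
```

```bash
python3 - <<'E'
from bench import monitor, imaging
import cv2;from h import *
s=monitor.get_state();print(s['tcp_pos'],s['eef_rot'],rf(s['tcp_pos']))
p=imaging.snapshot('scene')
W=cloud(p);r=rf(W);x,y=r[...,0],r[...,1];px=p['pixels'].astype(int)
f=(px[...,2]>px[...,0]+40)&(W[...,2]>.02)&(W[...,2]<.07)&(y>-166)&(y<-111)&(x>-15)&(x<10)
c=np.polyfit(y[f],x[f],1);print(f.sum(),np.median(x[f]),np.degrees(c[0]))
e=(abs(W[...,2]-.012)<.003)&(x<20)&(x>-20)
for y0 in (-220,-200,-185,-95,-60,0,60): 
    b=e&(abs(y-y0)<4);print(y0,np.sort(x[b])[:4].round(1))
E
```

```text
[ 0.51559682 -0.21035266  0.0542342 ] [3.14046919 0.17271691 2.98228743] [ -78.16841661 -138.14982929]
799 -5.2588723920566585 -0.19116438529933927
-220 [-6.  -5.8 -5.  -3.6]
-200 [-6.8 -5.1 -5.  -4.7]
-185 [-5.7 -5.3 -5.1 -4.8]
-95 [-5.4 -4.3 -4.2 -3.3]
-60 [-5.2 -4.7 -4.2 -3.7]
0 [-5.9 -4.3 -3.7 -2.9]
60 [-5.  -4.3 -3.  -2.6]
```

>>> apply_moves(
  commands=[
    [[-1.2,0,-7],[0,0,0],0.5],
    [[0,0,0],[0,0,0],0.5],
    [[-4,0,0.7],[0,0,0],0.5],
    [[-4,0,0.7],[0,0,0],0.5],
    [[-3,0,0.5],[0,0,0],0.5],
    [[-3,0,0.5],[0,0,0],0.5],
    [[-3,0,0.5],[0,0,0],0.5],
    [[-3,0,0.5],[0,0,0],0.5],
    [[-3,0,0.5],[0,0,0],0.5],
    [[0,0,0],[0,0,0],0.5],
  ],
)

```text
time: 8.68
tcp_pos: [0.5397, -0.2151, 0.0642]
eef_rot: [-3.141, 0.174, 2.982]
force: [-4.5, -0.0, 4.0]
finger_gap: 0.043
```

```bash
python3 look.py 7
```

```text
8.6833 [ 0.5397 -0.2151  0.0642] [-3.1409  0.1742  2.9823] [ -53.58422626 -138.92884612] [-4.5 -0.   4. ]
front px 814 x med 2.1573996959941866 yaw deg -7.6704900338727535 y [-170.41096177 -107.92431239]
x vs z slope 0.21171247328125517
top>74 919 [(np.float64(-25.8), np.float64(-137.8)), (np.float64(76.9), np.float64(69.7)), 4.0]
```

View pics/s7.png

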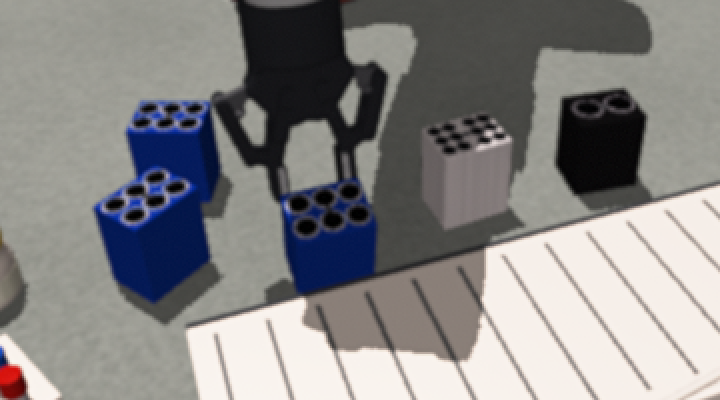

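>>> apply_moves(
  commands=[
    [[-3,0,0.5],[0,0,0],0.5],
    [[-3,0,0.5],[0,0,0],0.5],
    [[-3,0,0.5],[0,0,0],0.5],
    [[-3,0,0.5],[0,0,0],0.5],
    [[-3,0,0.5],[0,0,0],0.5],
    [[0,0,0],[0,0,0],0.5],
  ],
)

```text
time: 9.23
tcp_pos: [0.556, -0.2181, 0.0659]
eef_rot: [-3.14, 0.178, 2.983]
force: [-1.0, -0.8, 5.0]
finger_gap: 0.0432
```

```bash
python3 look.py 8
```

```text
9.2333 [ 0.556  -0.2181  0.0659] [-3.1399  0.1775  2.9828] [ -37.02424301 -139.30728251] [-1.  -0.8  5. ]
front px 544 x med 16.65634869303388 yaw deg -14.500369137112498 y [-170.51316679 -108.51815565]
x vs z slope 0.5653894953864177
top>74 741 [(np.float64(-11.3), np.float64(-138.0)), (np.float64(71.9), np.float64(69.2)), 4.7]
```

View pics/s8.png

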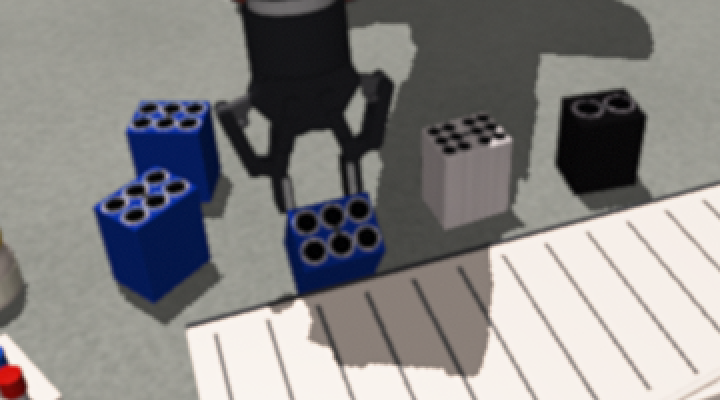

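>>> apply_moves(
  commands=[
    [[-3,0,0.5],[0,0,0],0.5],
    [[-3,0,0.5],[0,0,0],0.5],
    [[-3,0,0.5],[0,0,0],0.5],
    [[-3,0,0.5],[0,0,0],0.5],
    [[0,0,0],[0,0,0],0.5],
    [[0,0,0],[0,0,0],0.5],
  ],
)

```text
time: 9.78
tcp_pos: [0.5668, -0.2191, 0.0641]
eef_rot: [-3.142, 0.175, 2.983]
force: [-0.1, 0.3, 0.3]
finger_gap: 0.0425
```

```bash
python3 look.py 9
```

```text
9.7833 [ 0.5668 -0.2191  0.0641] [-3.1416  0.1748  2.9827] [ -26.24991853 -138.54771627] [-0.1  0.3  0.3]
front px 670 x med 27.95241848386418 yaw deg -5.140119354906969 y [-170.63501324 -107.80248935]
x vs z slope -0.19433992988235294
top>74 589 [(np.float64(-4.9), np.float64(-137.9)), (np.float64(67.5), np.float64(69.4)), 4.7]
```

View pics/s9.png

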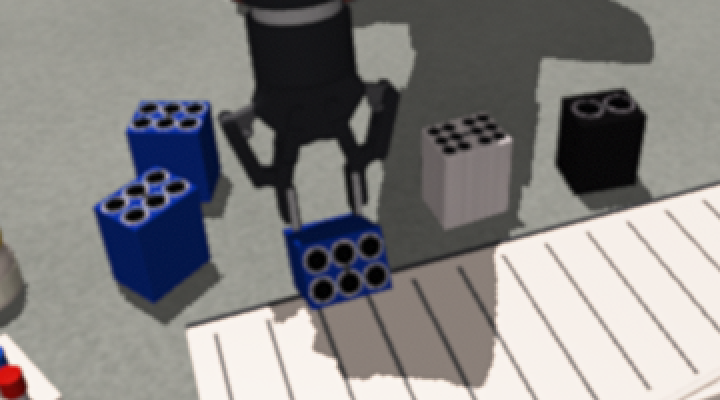

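>>> apply_moves(
  commands=[
    [[0,0,0],[0,0,0],0.5],
    [[0,0,0],[0,0,0],0.5],
    [[0,0,0],[0,0,0],0.5],
  ],
)

```text
time: 10.08
tcp_pos: [0.5662, -0.2189, 0.0636]
eef_rot: [3.141, 0.174, 2.982]
force: [0.2, -0.3, -0.6]
finger_gap: 0.0429
```

```bash
python3 look.py 10
```

```text
10.0833 [ 0.5662 -0.2189  0.0636] [3.1414 0.1739 2.9823] [ -26.88659824 -138.47906162] [ 0.2 -0.3 -0.6]
front px 1771 x med 20.72265811328533 yaw deg 0.7464615375350581 y [-170.61245541 -108.55176307]
x vs z slope -0.8868217197939596
top>74 141 [(np.float64(-28.1), np.float64(-138.9)), (np.float64(24.3), np.float64(69.7)), 0.3]
```

View pics/s10.png

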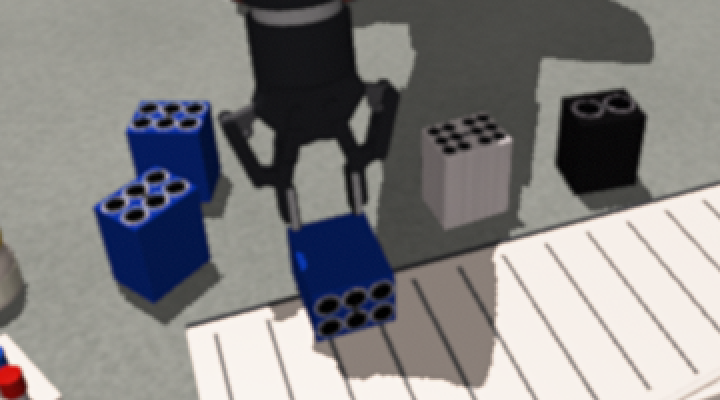

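Landed flat. Retreat back and up, then sideways out of the top camera's view.

>>> apply_moves(
  commands=[
    [[10,0,-1.8],[0,0,0],0.5],
    [[15,0,-5],[0,0,0],0.5],
    [[0,0,-30],[0,0,0],0.5],
    [[0,0,-35],[0,0,0],0.5],
    [[0,0,-35],[0,0,0],0.5],
    [[0,0,-35],[0,0,0],0.5],
    [[25,0,0],[0,0,0],0.5],
    [[25,0,0],[0,0,0],0.5],
    [[25,0,0],[0,0,0],0.5],
    [[0,0,0],[0,0,0],0.5],
    [[0,0,0],[0,0,0],0.5],
  ],
)

```text
time: 11.05
tcp_pos: [0.4443, -0.1996, 0.1863]
eef_rot: [-3.141, 0.175, 2.982]
force: [0.0, -0.3, 0.8]
finger_gap: 0.0429
```

```bash
python3 look.py 11; python3 - <<'E'
from bench import imaging,monitor
import cv2;from h import *
s=monitor.get_state();print(s['time'],s['tcp_pos'],s['joints'].round(2))
p=imaging.snapshot('top');W=cloud(p);r=rf(W)
cv2.imwrite('pics/t11.png',cv2.resize(p['pixels'][60:300,180:440,::-1],None,fx=2.5,fy=2.5))
x,y=r[...,0],r[...,1]
m=(abs(y+139)<50)&(abs(W[...,2]-.062)<.006)&(x>-40)&(x<100)
print(m.sum(),np.median(W[...,2][m]),cv2.minAreaRect(r[m].astype(np.float32)))
for nm,c in (('silver',(543.6,-73.7)),('black',(570.06,56.93))):
    m=(np.hypot(W[...,0]*1000-c[0],W[...,1]*1000-c[1])<62)&(abs(W[...,2]-.08)<.015)
    print(nm,m.sum(),cv2.minAreaRect((W[m][:,:2]*1000).astype(np.float32)))
E
```

```text
11.05 [ 0.4443 -0.1996  0.1863] [-3.1411  0.1752  2.9815] [-150.21411013 -139.00938177] [ 0.  -0.3  0.8]
front px 1806 x med 19.361585587101438 yaw deg 0.2067748322125189 y [-170.63409145 -107.79991112]
x vs z slope -0.9404455139876212
11.1 [ 0.44502952 -0.19986045  0.18661262] [-0.75 -0.48 -0.51  1.39  0.1  -0.59]
1171 0.062395979839389576 ((9.630626678466797, -138.76754760742188), (64.45846557617188, 80.5808334350586), 89.85350799560547)
silver 772 ((543.86279296875, -73.70305633544922), (63.86130905151367, 50.75893783569336), 84.92279052734375)
black 785 ((570.2254638671875, 57.20166778564453), (64.63973236083984, 50.51259231567383), 74.44231414794922)
```

View pics/t11.png

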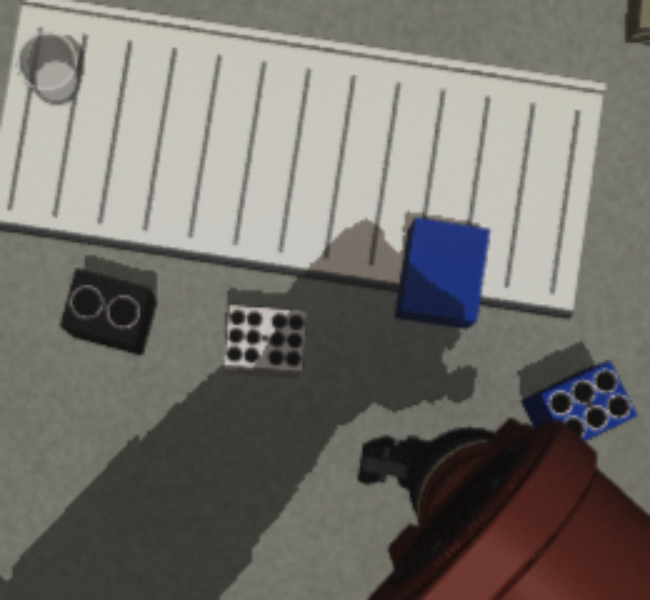

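View pics/s11.png

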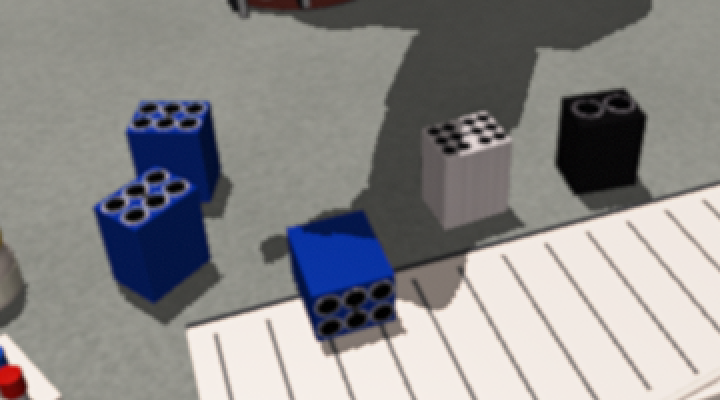

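>>> apply_moves(
  commands=[
    [[-4.3,0,33.3],[0,0,0],0.5],
    [[-4.3,0,33.3],[0,0,0],0.5],
    [[-4.3,0,33.3],[0,0,0],0.5],
    [[-4.3,0,33.3],[0,0,0],0.5],
    [[-4.3,0,33.3],[0,0,0],0.5],
    [[-10,0,1.8],[0,0,0],0.5],
    [[-10,0,1.8],[0,0,0],0.5],
    [[-10,0,1.8],[0,0,0],0.5],
    [[-10,0,1.8],[0,0,0],0.5],
    [[0,0,0],[0,0,0],0.5],
    [[0,0,0],[0,0,0],0.5],
  ],
)

```text
time: 12.07
tcp_pos: [0.5349, -0.2137, 0.0256]
eef_rot: [3.141, 0.174, 2.983]
force: [-0.3, 0.2, 0.3]
finger_gap: 0.0425
```

```bash
python3 look.py 12
```

```text
12.0667 [ 0.5349 -0.2137  0.0256] [3.1413 0.1739 2.9833] [ -58.60590467 -138.38753511] [-0.3  0.2  0.3]
front px 1812 x med 20.162583882661437 yaw deg 0.6148734781989744 y [-170.6269435  -108.23674513]
x vs z slope -0.7956940821261348
top>74 265 [(np.float64(-65.8), np.float64(-139.0)), (np.float64(89.8), np.float64(29.3)), 89.5]
```

View pics/s12.png

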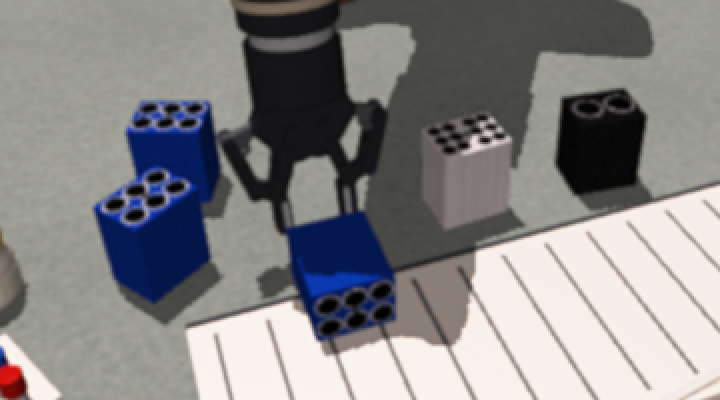

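>>> apply_moves(
  commands=[
    [[-5,0,0.9],[0,0,0],0.5],
    [[-5,0,0.9],[0,0,0],0.5],
    [[-3,0,0.5],[0,0,0],0.5],
    [[-2,0,0.35],[0,0,0],0.5],
    [[-2,0,0.35],[0,0,0],0.5],
    [[-2,0,0.35],[0,0,0],0.5],
    [[-2,0,0.35],[0,0,0],0.5],
    [[-2,0,0.35],[0,0,0],0.5],
    [[-2,0,0.35],[0,0,0],0.5],
    [[-2,0,0.35],[0,0,0],0.5],
    [[-2,0,0.35],[0,0,0],0.5],
    [[-2,0,0.35],[0,0,0],0.5],
    [[0,0,0],[0,0,0],0.5],
  ],
)

```text
time: 13.2
tcp_pos: [0.5653, -0.2189, 0.0259]
eef_rot: [-3.142, 0.174, 2.982]
force: [-3.8, 0.2, 2.7]
finger_gap: 0.0426
```

>>> apply_moves(
  commands=[
    [[5,0,-0.9],[0,0,0],0.5],
    [[10,0,-1.8],[0,0,0],0.5],
    [[20,0,-3.5],[0,0,0],0.5],
    [[5,0,-33],[0,0,0],0.5],
    [[5,0,-33],[0,0,0],0.5],
    [[5,0,-33],[0,0,0],0.5],
    [[10,0,-33],[0,0,0],0.5],
    [[25,0,-20],[0,0,0],0.5],
    [[25,0,0],[0,0,0],0.5],
    [[0,0,0],[0,0,0],0.5],
    [[0,0,0],[0,0,0],0.5],
  ],
)

```text
time: 14.12
tcp_pos: [0.431, -0.1976, 0.1629]
eef_rot: [-3.141, 0.176, 2.982]
force: [-0.8, 0.3, -0.7]
finger_gap: 0.0427
```

```bash
python3 look.py 13; python3 - <<'E'
from bench import imaging,monitor
import cv2;from h import *
p=imaging.snapshot('top');W=cloud(p);r=rf(W)
cv2.imwrite('pics/t13.png',cv2.resize(p['pixels'][60:300,180:440,::-1],None,fx=2.5,fy=2.5))
x,y=r[...,0],r[...,1]
m=(abs(y+139)<50)&(abs(W[...,2]-.062)<.006)&(x>-40)&(x<100)
print(m.sum(),np.median(W[...,2][m]),cv2.minAreaRect(r[m].astype(np.float32)))
for nm,c in (('silver',(543.6,-73.7)),('black',(570.06,56.93))):
    m=(np.hypot(W[...,0]*1000-c[0],W[...,1]*1000-c[1])<62)&(abs(W[...,2]-.08)<.015)
    print(nm,m.sum(),cv2.minAreaRect((W[m][:,:2]*1000).astype(np.float32)))
E
```

```text
14.1167 [ 0.431  -0.1976  0.1629] [-3.1406  0.1762  2.9816] [-163.66708914 -139.15018886] [-0.8  0.3 -0.7]
front px 1602 x med 24.672277806043756 yaw deg 1.0106011984195147 y [-170.3725014  -107.54846125]
x vs z slope -0.09223543614395349
1174 0.06230726744543635 ((22.87606430053711, -138.4674072265625), (64.77547454833984, 80.91547393798828), 89.95439147949219)
silver 780 ((543.937744140625, -73.7353515625), (63.78650665283203, 50.82969284057617), 84.99108123779297)
black 791 ((570.1611328125, 57.165672302246094), (64.31304168701172, 50.263526916503906), 74.50574493408203)
```

View pics/t13.png

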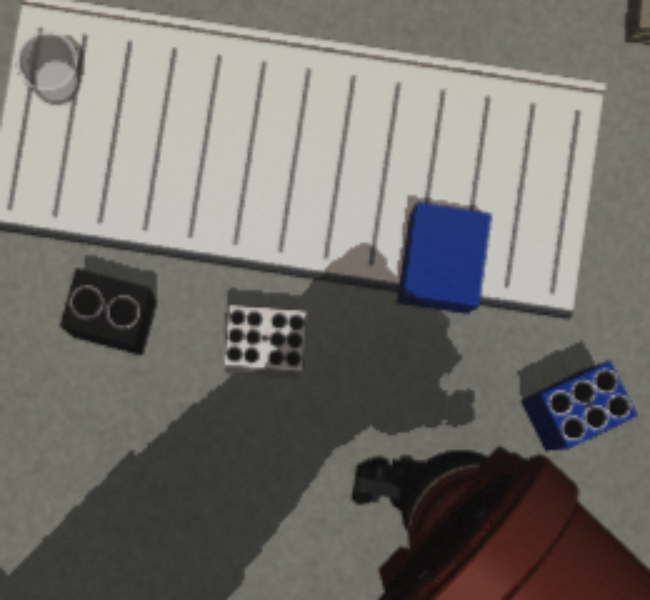

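```bash
python3 -c "
from bench import order;print(order.finish_job())"
```

```text
the job is handed in; nothing more can be done
None
```

The blue block farthest to the robot's left now lies flat on the drying rack, wells facing away from the robot. I handed the job in at about 14 s of the 34 s allowed.

- **Sliding:** I pushed it forward upright with two fingertips near the bottom until it sat flush against the steel edge. The force rose to about 16 N there, and the front face was in line with the edge to within 0.2°.
- **Tipping:** I then pushed at about 65–70 mm height until it fell over by itself.
- **Slip and correction:** During the fall it slipped back, so about 26 mm hung over the front edge. I slid it 13 mm forward with a gentle push along the deck.

**Last checks:**
- The block's top is at 62 mm, as expected when it lies flat.
- It is square to the rack within 0.1°.
- About 12–13 mm of its base end still overhangs the edge, which is what tipping over that edge normally leaves.
- The silver and black blocks measured within 0.4 mm of where they started.
- The gripper was clear of everything when I handed in.

One early measurement was off: I first placed the rack edge from its white deck, about 5 mm past the dark steel edge. The contact force and a second measurement corrected it before I tipped the block. No check was failing at the end.

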